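# Centre the gauging probe in a printed sleeve

### The job

Take the blue guide plate by its yellow bar and lower it gently until it is fully down on its stop. Then lift the probe out of its stand and, keeping it upright and centred, lower it through the brass guide hole without touching the walls, until its yellow collar hovers about 10 mm above the hole's mouth. Finish while still holding the probe there, still and centred, with nothing but the gripper carrying it, and leave the jar, the brush and the bracket alone.

Things in the scene. Friction and masses are not known exactly. Their poses are not given: they have to be found in the camera images.
- fixture: Inspection fixture bolted to the bench: aluminium base 235 x 200 x 25 mm carrying a printed grey steel sleeve (inner bore at least 40 mm wide, top 67 mm above the bench), two dark pillars in front as stops and two dark hinge posts at the back (up to 108 mm above the bench). Origin on the bench under the axis of the sleeve; z up, +x points from the yellow bar side to the hinge side (roughly away from the robot), y along the hinge. Its place and yaw vary
- guide (a joint): Hinge angle of the blue guide plate, rad: 0 = fully down, level, on its stop; positive = front edge (yellow bar) raised, at most 1.3. It starts between 0.6 and 1.1. A stiff friction hinge: it stays where it is left and takes about 2 to 6 N at the bar to move
- guide_hinge (a point): Point on the hinge axis of the guide plate, in the middle of its width, 91 mm above the bench, 85 mm from the fixture origin along the fixture's +x; the hinge axis is the fixture's y
- guide_bar (a point): Middle of the yellow round bar by which the guide plate is held: diameter 14 mm, 122 mm long, parallel to the hinge axis and 190 mm from it; 91 mm above the bench when the plate is down. Between the two dark arms that carry it (98 mm apart, clear) there are 38 mm free between the bar and the plate's edge. It can be pinched from above with the fingers either side of it and turns between the pads as the plate swings
- guide_mouth (a point): Centre of the upper mouth of the brass bush in the guide plate (hole diameter 28 mm right through, bush 20 mm long, outer diameter 45 mm, standing 4 mm proud of the blue plate, which is 145 x 170 x 12 mm). 85 mm from the hinge axis; moves with the plate. With the plate down the mouth is 101 mm above the bench, straight above the fixture origin, its axis vertical
- probe: Gauging probe, loose, 100 to 200 g, standing upright in its stand: steel rod diameter 12 mm, 75 mm long with a tapered tip; above it a yellow collar diameter 36 mm, 6 mm thick (75 to 81 mm above the tip); above that a black round handle diameter 26 mm, 74 mm long (81 to 155 mm above the tip). Origin at the tip, z up along the rod to the handle. In the stand the collar rests on the stand's top and the tip is 15 mm above the bench
- probe_tip (a point): Lowest point of the probe's rod, on its axis (the probe's origin)
- probe_collar (a point): Centre of the underside of the probe's yellow collar, 75 mm above the tip on the axis
- stand: Fixed aluminium probe stand on a dark foot 100 x 90 mm; top plate 60 x 68 mm with an 18 mm hole through which the rod hangs, top 90 mm above the bench. Origin on the bench under the hole, z up. It stands to the robot's left or right of the fixture (it swaps places with the jar)
- jar: Bystander: closed jar with yellow label and black cap, diameter 64 mm, 110 mm high, loose, on the other side of the fixture from the stand; origin at the centre of its underside
- brush: Bystander: hand brush lying on the bench to the far right, 200 mm long, 42 mm wide, 20 mm high, origin under its middle, wooden handle to its -x; loose
- bracket: Bystander: printed grey steel bracket 70 x 50 mm, 53 mm high, on the bench to the far left; loose; origin at the centre of its underside
Not all that is in view belongs to the job. Leave any green or red look-alike of the stand alone. What is shaped like the probe but brown is not meant.

How it is judged:
By the outcome, as a careful person would: the job done as asked, in the order asked, and still so for the second after the job is handed in, while the arm keeps its last pose, push and grip.
It also fails if it takes over 61 s, if anything falls off the work surface, if the arm or the gripper's body presses on something with over 40 N, if the wrist force passes 120 N, or if a joint passes its speed limit or range.

### The arm

A 7-joint arm with a two-finger parallel gripper is mounted at the origin on the work surface. World frame = base frame: x ahead of the robot, y to its left, z up, the work surface at z = 0. Lengths are in mm, angles in rad, forces in N, time in s.
With the tool pointing down it reaches from about 425 to 1025 mm from the base axis. Payload 9.4 kg.
Tool frame: the origin (TCP) lies between the finger pads; the fingertips stand 25 mm ahead of it and the grasp point (between the pads) lies 6 mm ahead of it; z points along the fingers, x is the direction in which the jaws open and shut, and the axes are right-handed (so a half turn about z gives the same grasp; the last joint's range is limited). The gripper opens to 93 mm and grips with 3 to 60 N. Pads are 15 mm wide; open, the fingers measure 128 mm over their backs; the gripper's body (75 mm by 188 mm) begins 65 mm behind the grasp point.
Start: joints at [1.126, 0.599, -0.003, 1.599, 0.002, 0.943, -0.08], TCP at [260.675, -676.515, 243.618] pointing down, gripper open.
Joint ranges: [-2.57, 2.57], [-0.35, 1.97], [-1.29, 1.29], [0.11, 2.56], [-1.05, 4.19], [0.11, 1.86], [-2.63, 2.63]. Speed limits (rad/s): [2.22, 2.22, 3.01, 3.01, 3.14, 3.14, 3.14].

### API

Orientations are given as [roll, pitch, yaw] about the fixed x, y, z axes, in that order (R = Rz(yaw) Ry(pitch) Rx(roll)).
In Python, from bench import ctrl, eyes, order gives the robot as it stands.
- The arm moves only by the tool play_rows, never from a script. Its argument "moves" is one flat list of numbers, 5 for each row, row after row: the shift along the tool's x, y, z in m, then the turn about the tool's z in degrees, then the finger opening in m, from 0 to 0.093. A call has exactly 5 rows; each row is the pose to reach, as a shift and turn from the pose commanded when the call began, along the tool's axes at that moment; what a row does not reach only later rows make up. A row lasts 1/8 s, in which the tool goes at most 62.5 mm and 10.7 degrees, less where a joint would pass 70% of its speed; a pose out of reach is approached as far as the arm can. A call with a gripper value outside its range is refused whole. The fingers move at their own pace and stop on an object; the grip force is fixed at half the most. Time passes only in rows, so rows that repeat a pose let the fingers close, or fill a call up. It gives the time, the measured TCP pose, the force and the opening at its end, in the units of the state.
- ctrl.state(): the state, without advancing time (a new reading comes with each control period).
- eyes.camera(name): name is "scene" or "top" or "wrist"; returns the picture (384x512x3 uint8, red, green, blue); there is no depth.
- eyes.get_calibration(name): a dict with "intrinsics" (3x3 intrinsics, pixels), "rvec" (rotation vector, rad) and "tvec" (3), from world to camera coordinates, as OpenCV has them. Camera axes: x right, y down, z forward; pixel columns grow to the right and rows downward; lengths in mm; the calibration is good to about 2 mm. The wrist camera is an equidistant fisheye: a pixel r from the principal point sees the ray r / f radians off the axis. A picture is of the moment at which its call begins: read the wrist's pose just before it. get_calibration takes no time and is no camera call; for the wrist camera it gives the pose at the moment of the call.
- order.sign_off(): hands the job in, once; it reports no verdict.
Trained networks look in the newest picture that a camera, given by its name, has taken for a name from the list of things; names that differ only in an ending like _2 or _b are one class to them, and where a whole thing is asked for, a point or a joint stands for the part that bears it (a point fixed in the world has none). Each returns a list of dicts, best first, with "score" (0 to 1); they miss things now and then, are a little off and sometimes report something else, mostly with a low value. They report only what shows in the picture. A call takes as long as a camera call. They do not tell look-alikes from the thing itself.
- eyes.recognise(name, camera): "position" ([x, y, z] in mm, in world coordinates, good to about 4 mm: the middle of the surface that is visible of it).
- eyes.spot_point(name, camera): "position" ([x, y, z] in mm, in world coordinates, good to about 4 mm: a listed point, or the origin of a listed thing).
The state is a dict: "time_s": time; "joint_positions": joint angles; "qvel": joint speeds; "joint_efforts": joint torques, N m; "position": TCP position; "eef_rot": TCP orientation; "force": force on the tool from outside, world axes, zero at the start; "ft_torque": the same for the moment, N m; "opening": opening from 0.0 (shut) to 1.0 (fully open).
Only numpy, scipy, OpenCV 4.12 (cv2) and the standard library are available. Lean on these libraries where they do the work, as an engineer would, in place of code of your own. Each camera call takes 0.05 s, during which the arm holds its last target. There are 200 camera calls.

## Working session

There is one attempt and no reset: what is moved stays moved. The work goes in short steps, Python scripts to look and compute and a tool call to move; the robot and the scene stay as the last step left them, time stands still between calls to the robot, and variables do not carry over. Pictures are saved under pics/ and viewed, about 8 in all and at most 12, crops included, and the job is handed in when it is done.

Besides the shell and the picture viewer there is one more tool, called after ">>>" by a JSON object that holds its "op" and its "data". play_rows: Moves the arm, as the interface text tells. Its arguments: {"type":"object","properties":{"moves":{"type":"array"}},"required":["moves"]}

```bash
mkdir -p pics; ls; cat > h.py <<'E'
import numpy as np, cv2
from scipy.spatial.transform import Rotation as R
from bench import ctrl, eyes, order
def snap(c,f):
    im=eyes.camera(c); cv2.imwrite('pics/'+f,cv2.cvtColor(im,cv2.COLOR_RGB2BGR)); return im
def st():
    s=ctrl.state(); np.set_printoptions(precision=3,suppress=True)
    print(s['time_s'],np.array(s['position']),np.array(s['eef_rot']),'F',np.array(s['force']),'op',s['opening']); return s
def proj(c,P):
    k=eyes.get_calibration(c); return cv2.projectPoints(np.float64(P).reshape(-1,1,3),np.float64(k['rvec']),np.float64(k['tvec']),np.float64(k['intrinsics']),None)[0][:,0]
def rays(c,uv):
    k=eyes.get_calibration(c); K=np.float64(k['intrinsics']); Rm=cv2.Rodrigues(np.float64(k['rvec']))[0]; t=np.float64(k['tvec']).ravel()
    uv=np.float64(uv).reshape(-1,1,2)
    x=(cv2.fisheye.undistortPoints(uv,K,np.zeros(4)) if c=='wrist' else cv2.undistortPoints(uv,K,None))[:,0]
    return -Rm.T@t, np.c_[x,np.ones(len(x))]@Rm
def atz(c,uv,z):
    o,d=rays(c,uv); z=np.broadcast_to(z,len(d)); return o+d*((z-o[2])/d[:,2])[:,None]
E
python3 - <<'E'
from h import *
st(); snap('scene','s1.png'); snap('top','t1.png')
for c in('scene','top'):
    for n in('guide_bar','guide_mouth','guide_hinge','fixture','probe_tip','probe_collar','stand','jar'):
        print(c,n,[(round(r['score'],2),np.round(r['position'],0)) for r in eyes.spot_point(n,c)[:3]])
E
```

```text
pics
0.0 [ 260.501 -676.112  242.767] [ 3.141  0.002 -1.203] F [-0.413 -0.139  0.008] op 0.9972417830178257
scene guide_bar [(0.72, array([545., -14., 202.]))]
scene guide_mouth [(0.86, array([643., -26., 147.]))]
scene guide_hinge [(0.65, array([700., -36.,  93.]))]
scene fixture [(0.77, array([619., -24.,  -1.])), (0.4, array([535., 318.,  -1.]))]
scene probe_tip [(0.51, array([ 442., -189.,   -3.]))]
scene probe_collar [(0.57, array([ 442., -187.,   75.])), (0.5, array([ 463., -301.,   94.]))]
scene stand [(0.9, array([ 369., -456.,   -2.])), (0.76, array([ 621., -437.,    1.])), (0.58, array([ 461., -300.,    3.]))]
scene jar [(0.71, array([533., 321.,  -0.]))]
top guide_bar [(0.66, array([550., -11., 200.]))]
top guide_mouth [(0.88, array([639., -23., 150.]))]
top guide_hinge [(0.59, array([700., -37.,  91.]))]
top fixture [(0.77, array([621., -20.,   3.])), (0.55, array([638., -21., 147.]))]
top probe_tip []
top probe_collar [(0.61, array([ 461., -298.,   90.])), (0.61, array([ 445., -191.,   73.]))]
top stand [(0.98, array([ 617., -438.,    3.])), (0.81, array([ 461., -302.,    1.])), (0.69, array([ 367., -456.,    0.]))]
top jar [(0.79, array([533., 317.,  -3.])), (0.28, array([ 737., -351.,   -3.]))]
```

View pics/s1.png

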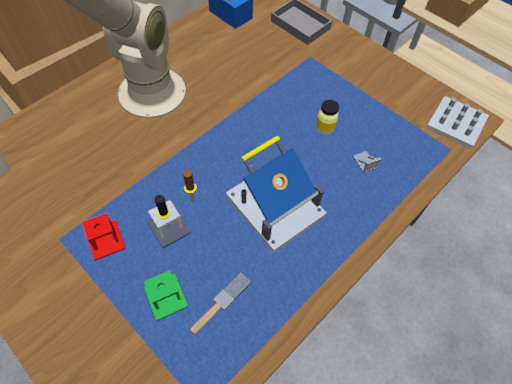

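View pics/t1.png

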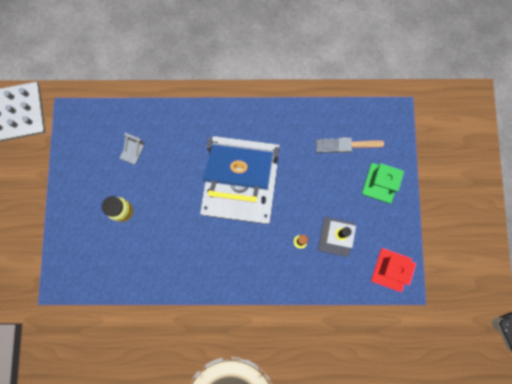

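The top and scene views agree. The aluminium stand with the black probe is at about (461,-300). A brown look-alike stands at (443,-190), and the jar is on the left. The yellow bar runs from (243,158) to (279,140) in the scene view. I'll fit the fixture pose and hinge angle from the bar pixels.

```bash
cat >> h.py <<'E'
from scipy.optimize import least_squares
def yellow(im,lo=(22,120,110),hi=(34,255,255)):
    return cv2.inRange(cv2.cvtColor(im,cv2.COLOR_RGB2HSV),lo,hi)
def barends(im,near):
    n,l,s,c=cv2.connectedComponentsWithStats(yellow(im)); i=min((i for i in range(1,n) if s[i,4]>25),key=lambda i:np.hypot(*(c[i]-near)))
    p=np.argwhere(l==i)[:,::-1].astype(float); m=p.mean(0); u=np.linalg.svd(p-m,full_matrices=False)[2][0]; t=(p-m)@u
    return np.array([m+u*(t.min()-.0),m+u*(t.max()+.0)]), s[i]
def barpts(q):
    x,y,w,a=q; c,s=np.cos(w),np.sin(w); L=85-190*np.cos(a)
    return np.array([[x+c*L-s*v,y+s*L+c*v,91+190*np.sin(a)] for v in(-61,61)])
def tool(d,yaw): # world shift -> tool axes (pointing down)
    c,s=np.cos(yaw),np.sin(yaw); return np.array([c*d[0]+s*d[1],s*d[0]-c*d[1],-d[2]])
E
python3 - <<'E'
from h import *
E={c:barends(cv2.imread('pics/'+f)[:,:,::-1].copy(),n) for c,f,n in(('scene','s1.png',(261,149)),('top','t1.png',(233,197)))}
print(E)
def res(q):
    r=[]
    for c in E:
        p=proj(c,barpts(q)); e=E[c][0]
        d=min((p-e,p-e[::-1]),key=lambda d:(d**2).sum()); r+=list(d.ravel())
    c,s=np.cos(q[2]),np.sin(q[2])
    return r+[(q[0]-620)/4,(q[1]+22)/4,(q[0]+c*85-700)/4,(q[1]+s*85+36)/4]
o=least_squares(res,[620,-22,-.16,.62]); print(o.x,o.fun,barpts(o.x).mean(0))
s=st(); b=barpts(o.x).mean(0); y=R.from_euler('xyz',s['eef_rot']).as_euler('xyz')[2]
print(tool(b-np.array(s['position']),y),np.degrees(y-o.x[2]))
E
```

```text
{'scene': (array([[278.13484954, 137.22460905],
       [241.96427614, 158.94049737]]), array([242, 136,  37,  25, 187], dtype=int32)), 'top': (array([[208.61433817, 192.78808002],
       [255.10798706, 199.21932494]]), array([209, 190,  47,  12, 197], dtype=int32))}
[ 6.17775930e+02 -2.29511558e+01 -1.43880484e-01  6.05656765e-01] [ 0.62158016 -0.30442782  0.11486688  0.35896909  1.11844698  0.40719137
 -0.66563963  0.0317731  -0.55601741 -0.23778896  0.47440735  0.21528889] [547.30729028 -12.74154458 199.16740734]
0.9 [ 260.675 -676.52   243.651] [ 3.142 -0.    -1.203] F [-0.019 -1.063  0.888] op 0.9987765001414185
[-516.306 -506.15    44.483] -60.680954188295146
```

>>> {"op": "play_rows", "data": {"moves": [-0.03, -0.03, -0.04, 0, 0.093, -0.07, -0.07, -0.08, 0, 0.093, -0.11, -0.11, -0.1, 0, 0.06, -0.154, -0.15, -0.1, 0, 0.036, -0.198, -0.19, -0.1, 0, 0.036]}}

```text
time_s: 1.52
position: [367.5, -421.5, 344.3]
eef_rot: [-3.141, -0.001, -1.203]
force: [-0.3, -0.3, 0.1]
opening: 0.729
```

>>> {"op": "play_rows", "data": {"moves": [-0.043, -0.043, 0, -6, 0.036, -0.086, -0.086, 0, -15, 0.036, -0.129, -0.128, 0, -25, 0.036, -0.172, -0.17, 0, -35, 0.036, -0.215, -0.212, 0, -45, 0.036]}}

```text
time_s: 2.15
position: [487.8, -144.8, 344.0]
eef_rot: [3.142, -0.001, -0.412]
force: [0.8, 0.0, -1.0]
opening: 0.388
```

```bash
python3 - <<'E'
from h import *
s=st(); b=np.array([547.3,-12.7,199.2]); y=s['eef_rot'][2]
print(tool(b-np.array(s['position']),y),np.degrees(y+.144))
E
```

```text
2.15 [ 487.801 -144.828  344.036] [ 3.142 -0.001 -0.412] F [ 0.822  0.004 -1.019] op 0.38760428956757237
[   1.591 -144.898  144.836] -15.363080879706612
```

>>> {"op": "play_rows", "data": {"moves": [0, -0.05, 0.01, -5, 0.036, 0.001, -0.1, 0.02, -12, 0.036, 0.002, -0.145, 0.03, -15.4, 0.036, 0.002, -0.145, 0.04, -15.4, 0.036, 0.002, -0.145, 0.04, -15.4, 0.036]}}

```text
time_s: 2.78
position: [547.2, -15.6, 302.8]
eef_rot: [3.141, 0.002, -0.149]
force: [-0.2, 0.5, 0.4]
opening: 0.39
```

```bash
python3 - <<'E'
from h import *
st(); snap('wrist','w1.png'); k=eyes.get_calibration('wrist'); print(k)
for n in('guide_bar','guide_mouth','guide_hinge'):
    print(n,[(round(r['score'],2),np.round(r['position'],1)) for r in eyes.spot_point(n,'wrist')[:2]])
E
```

```text
2.775 [547.234 -15.576 302.809] [ 3.141  0.002 -0.149] F [-0.211  0.461  0.424] op 0.3896415239908206
{'intrinsics': array([[297.319,   0.   , 253.875],
       [  0.   , 297.319, 191.483],
       [  0.   ,   0.   ,   1.   ]]), 'rvec': array([-2.884,  0.217,  0.028]), 'tvec': array([-544.317,   19.729,  464.688])}
guide_bar [(0.77, array([549.2, -14.8, 198.4]))]
guide_mouth [(0.85, array([636.6, -25.2, 151.3]))]
guide_hinge [(0.78, array([699.7, -34.5,  90.6]))]
```

View pics/w1.png

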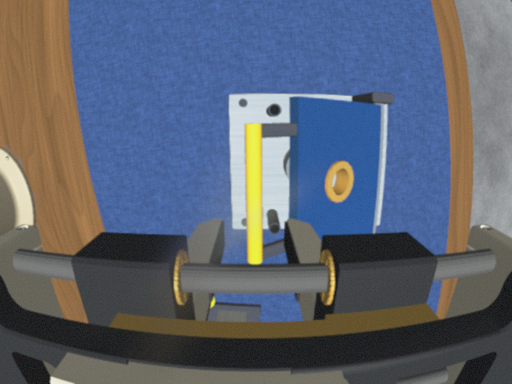

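The wrist view shows the bar between the fingers, from (254,125) down to about (254,262), roughly centred between them. Next I'll compute its line at z≈199.

```bash
python3 - <<'E'
from h import *
im=cv2.imread('pics/w1.png')[:,:,::-1].copy(); m=yellow(im)
rows=[130,180,225,250]; uv=[]
for r in rows:
    c=[x for x in np.flatnonzero(m[r]) if 235<x<275]; uv.append((np.mean(c),r)); print(r,min(c),max(c))
P=atz('wrist',uv,199.); print(P)
v=P[-1]-P[0]; print('yaw',np.arctan2(v[0],-v[1])) 
print([np.flatnonzero(m[:,254])[[0,-1]]], atz('wrist',[(254,123.5)],199.))
s=st(); P0=np.array(s['position']); y=s['eef_rot'][2]
for p in P: print(tool(p-P0,y))
E
```

```text
130 245 261
180 246 261
225 247 261
250 248 262
[[556.66426704  40.65636486 199.        ]
 [550.71436691  -1.20038102 199.        ]
 [545.02727342 -41.49653666 199.        ]
 [542.24404169 -65.93093554 199.        ]]
yaw -0.13447379791113656
[array([124, 264])] [[558.2902837   45.87094555 199.        ]]
2.975 [547.784 -16.113 304.096] [ 3.141 -0.001 -0.151] F [ 0.206 -0.132  0.564] op 0.38955346669535096
[  0.244 -57.459 105.096]
[  0.655 -15.184 105.096]
[  1.091  25.509 105.096]
[  2.013  50.084 105.096]
```

>>> {"op": "play_rows", "data": {"moves": [0.001, -0.002, 0.03, -0.6, 0.036, 0.001, -0.002, 0.065, -0.6, 0.036, 0.001, -0.002, 0.09, -0.6, 0.036, 0.001, -0.002, 0.099, -0.6, 0.036, 0.001, -0.002, 0.099, -0.6, 0.036]}}

```text
time_s: 3.6
position: [549.3, -13.4, 204.8]
eef_rot: [3.141, 0.0, -0.139]
force: [-0.7, 0.2, 1.1]
opening: 0.387
```

>>> {"op": "play_rows", "data": {"moves": [0, 0, 0, 0, 0.03, 0, 0, 0, 0, 0.018, 0, 0, 0, 0, 0.008, 0, 0, 0, 0, 0.005, 0, 0, 0, 0, 0.005]}}

```text
time_s: 4.22
position: [547.4, -12.9, 204.8]
eef_rot: [3.141, 0.003, -0.138]
force: [-6.1, 1.6, 6.3]
opening: 0.142
```

```bash
python3 - <<'E'
from h import *
st(); snap('wrist','w2.png')
a=np.arcsin((199-91)/190); 
for t in np.linspace(a,0,21): print(round(t,3),np.round([190*(np.cos(a)-np.cos(t)),108-190*np.sin(t)],1))
E
```

```text
4.225 [547.353 -12.856 204.783] [ 3.141  0.003 -0.138] F [-6.058  1.626  6.334] op 0.14248905858605143
0.605 [0. 0.]
0.574 [-3.2  4.8]
0.544 [-6.2  9.6]
0.514 [-9.1 14.6]
0.484 [-11.9  19.6]
0.453 [-14.5  24.8]
0.423 [-16.9  30. ]
0.393 [-19.2  35.2]
0.363 [-21.3  40.6]
0.333 [-23.3  46. ]
0.302 [-25.1  51.4]
0.272 [-26.7  56.9]
0.242 [-28.2  62.5]
0.212 [-29.4  68.1]
0.181 [-30.6  73.7]
0.151 [-31.5  79.4]
0.121 [-32.3  85.1]
0.091 [-32.9  90.8]
0.06 [-33.3  96.5]
0.03 [-33.6 102.3]
0.0 [-33.7 108. ]
```

View pics/w2.png

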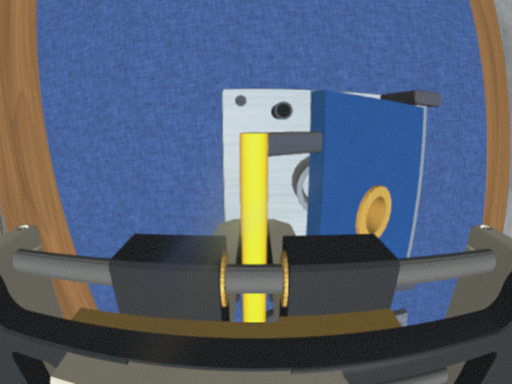

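The bar is gripped at (254,285) with an opening of 13 mm. Now I'll lower it along the arc.

>>> {"op": "play_rows", "data": {"moves": [-0.004, 0, 0.005, 0, 0.005, -0.007, 0, 0.01, 0, 0.005, -0.01, 0, 0.015, 0, 0.005, -0.013, 0, 0.02, 0, 0.005, -0.016, 0, 0.025, 0, 0.005]}}

```text
time_s: 4.9
position: [533.0, -10.9, 180.0]
eef_rot: [3.141, -0.0, -0.138]
force: [-1.6, -0.0, 3.8]
opening: 0.139
```

>>> {"op": "play_rows", "data": {"moves": [-0.0025, 0, 0.005, 0, 0.005, -0.005, 0, 0.0105, 0, 0.005, -0.007, 0, 0.016, 0, 0.005, -0.009, 0, 0.0215, 0, 0.005, -0.011, 0, 0.027, 0, 0.005]}}

```text
time_s: 5.52
position: [522.1, -9.4, 152.1]
eef_rot: [3.141, 0.001, -0.138]
force: [-4.0, -0.4, 3.9]
opening: 0.142
```

>>> {"op": "play_rows", "data": {"moves": [-0.0015, 0, 0.0055, 0, 0.005, -0.003, 0, 0.011, 0, 0.005, -0.004, 0, 0.0165, 0, 0.005, -0.005, 0, 0.022, 0, 0.005, -0.006, 0, 0.0275, 0, 0.005]}}

```text
time_s: 6.15
position: [515.6, -8.5, 124.5]
eef_rot: [3.141, 0.001, -0.138]
force: [-4.5, -0.5, 3.5]
opening: 0.136
```

>>> {"op": "play_rows", "data": {"moves": [-0.0003, 0, 0.004, 0, 0.005, -0.0006, 0, 0.008, 0, 0.005, -0.001, 0, 0.012, 0, 0.005, -0.001, 0, 0.016, 0, 0.005, -0.001, 0, 0.02, 0, 0.005]}}

```text
time_s: 6.78
position: [513.4, -8.2, 104.2]
eef_rot: [3.141, 0.004, -0.138]
force: [-8.8, 1.0, 3.1]
opening: 0.145
```

>>> {"op": "play_rows", "data": {"moves": [0, 0, 0.002, 0, 0.005, 0, 0, 0.004, 0, 0.005, 0, 0, 0.006, 0, 0.005, 0, 0, 0.008, 0, 0.005, 0, 0, 0.008, 0, 0.005]}}

```text
time_s: 7.4
position: [513.1, -8.2, 96.0]
eef_rot: [3.141, 0.005, -0.138]
force: [-9.2, 1.3, -1.2]
opening: 0.142
```

>>> {"op": "play_rows", "data": {"moves": [-0.001, 0, 0.001, 0, 0.005, -0.002, 0, 0.002, 0, 0.005, -0.003, 0, 0.003, 0, 0.005, -0.003, 0, 0.004, 0, 0.005, -0.003, 0, 0.004, 0, 0.005]}}

```text
time_s: 8.02
position: [513.0, -8.1, 93.0]
eef_rot: [-3.142, -0.0, -0.139]
force: [-1.3, -2.6, -1.0]
opening: 0.136
```

>>> {"op": "play_rows", "data": {"moves": [0, 0, 0.001, 0, 0.005, 0, 0, 0.002, 0, 0.005, 0, 0, 0.003, 0, 0.005, 0, 0, 0.003, 0, 0.005, 0, 0, 0.003, 0, 0.005]}}

```text
time_s: 8.65
position: [513.0, -8.1, 91.1]
eef_rot: [3.141, -0.001, -0.138]
force: [-2.7, -3.4, 16.5]
opening: 0.134
```

```bash
python3 - <<'E'
from h import *
st(); snap('wrist','w3.png'); im=snap('scene','s2.png')
c=im[115:265,195:345]; cv2.imwrite('pics/s2c.png',cv2.resize(c[:,:,::-1],(600,600),interpolation=cv2.INTER_CUBIC))
for c in('wrist','scene'):
  for n in('guide_bar','guide_mouth','guide_hinge'):
    print(c,n,[(round(r['score'],2),np.round(r['position'],1)) for r in eyes.spot_point(n,c)[:2]])
E
```

```text
8.65 [512.955  -8.061  91.074] [ 3.141 -0.001 -0.138] F [-2.715 -3.373 16.527] op 0.1338154422896559
wrist guide_bar [(0.93, array([511.3,  -8. ,  87.2]))]
wrist guide_mouth [(0.57, array([616.8, -21.5, 105.3]))]
wrist guide_hinge []
scene guide_bar [(0.87, array([509.9, -10.6,  90.5]))]
scene guide_mouth [(0.71, array([624.1, -19.5, 102. ]))]
scene guide_hinge [(0.9, array([702. , -38.6,  93.8]))]
```

View pics/s2c.png

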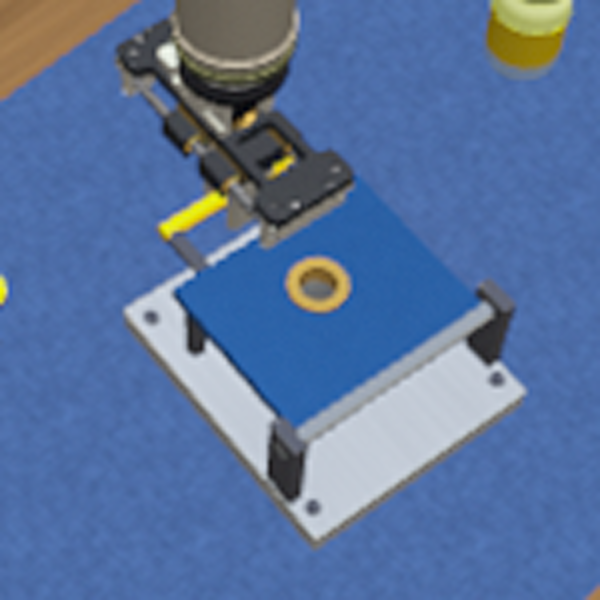

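The force rose to 16 N at z≈91, so the plate is against its stop. The picture agrees: the plate is level, with the bush at (318,285) in the crop. I'll release and retreat straight up.

>>> {"op": "play_rows", "data": {"moves": [0, 0, -0.001, 0, 0.02, 0, 0, -0.001, 0, 0.036, 0, 0, -0.001, 0, 0.036, 0, 0, -0.001, 0, 0.036, 0, 0, -0.001, 0, 0.036]}}

```text
time_s: 9.68
position: [512.5, -7.9, 91.0]
eef_rot: [-3.142, 0.0, -0.138]
force: [0.7, -0.1, -0.0]
opening: 0.386
```

>>> {"op": "play_rows", "data": {"moves": [0, 0, -0.01, 0, 0.036, 0, 0, -0.04, 0, 0.036, 0, 0, -0.09, 0, 0.05, 0, 0, -0.15, 0, 0.07, 0, 0, -0.2, 0, 0.07]}}

```text
time_s: 10.3
position: [512.3, -7.8, 294.1]
eef_rot: [-3.141, -0.001, -0.138]
force: [0.5, 0.5, 0.6]
opening: 0.663
```

>>> {"op": "play_rows", "data": {"moves": [0.02, 0.03, 0, 0, 0.07, 0.04, 0.06, 0, 0, 0.07, 0.05, 0.075, 0, 0, 0.07, 0.05, 0.075, 0, 0, 0.07, 0.05, 0.075, 0, 0, 0.07]}}

```text
time_s: 10.92
position: [551.2, -87.6, 291.0]
eef_rot: [-3.141, 0.001, -0.137]
force: [-0.5, 0.1, -0.6]
opening: 0.753
```

```bash
python3 - <<'E'
from h import *
st(); snap('wrist','w4.png')
for n in('guide_bar','guide_mouth','guide_hinge'):
    print(n,[(round(r['score'],2),np.round(r['position'],1)) for r in eyes.spot_point(n,'wrist')[:2]])
im=cv2.imread('pics/w4.png')[:,:,::-1].copy()
hsv=cv2.cvtColor(im,cv2.COLOR_RGB2HSV); m=cv2.inRange(hsv,(10,90,90),(22,255,255))
n,l,s,c=cv2.connectedComponentsWithStats(m)
for i in range(1,n):
    if s[i,4]>40: print(s[i],c[i],atz('wrist',[c[i]],101.))
E
```

```text
10.925 [551.179 -87.64  291.005] [-3.141  0.001 -0.137] F [-0.467  0.096 -0.564] op 0.7526409711995478
guide_bar [(0.83, array([512.1, -10.4,  91.6]))]
guide_mouth [(0.79, array([616.9, -21.6, 106.8]))]
guide_hinge [(0.97, array([700.3, -34.4,  89.9]))]
[    0     0    98   241 15895] [ 41.025 118.871] [[282.597  33.102 101.   ]]
[ 435    0   40  241 5211] [459.048 115.358] [[830.898 -39.064 101.   ]]
[285  95  39  38 712] [304.607 113.572] [[618.307 -23.488 101.   ]]
[111 248  23  29 313] [120.409 259.78 ] [[ 359.166 -174.048  101.   ]]
[375 248  23  52 469] [387.181 272.774] [[ 716.191 -243.904  101.   ]]
[112 278  20  22 225] [120.973 290.88 ] [[ 342.766 -223.423  101.   ]]
[ 178  295  307   43 4627] [335.103 321.758] [[ 639.854 -312.716  101.   ]]
```

View pics/w4.png

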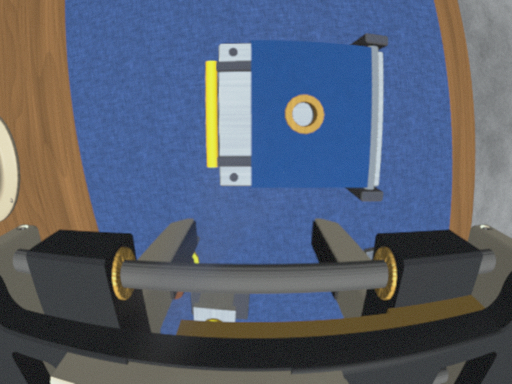

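Mouth measured at (618.3,-23.5), pixel (304,114), and the plate looks level. Next, look at the probe.

>>> {"op": "play_rows", "data": {"moves": [-0.01, 0.055, -0.02, 0, 0.07, -0.02, 0.115, -0.04, 0, 0.07, -0.03, 0.175, -0.04, 0, 0.07, -0.04, 0.235, -0.04, 0, 0.07, -0.049, 0.285, -0.04, 0, 0.07]}}

```text
time_s: 11.75
position: [463.0, -366.4, 331.3]
eef_rot: [3.141, -0.0, -0.139]
force: [-0.3, -0.3, 0.5]
opening: 0.749
```

```bash
python3 - <<'E'
from h import *
s=st(); im=snap('wrist','w5.png'); s=st()
for n in('probe_collar','stand'):
    print(n,[(round(r['score'],2),np.round(r['position'],1)) for r in eyes.spot_point(n,'wrist')[:3]])
print(proj('top',[[461,-300,90]]), rays('wrist',[(254,191)]))
E
```

```text
11.75 [ 462.951 -366.405  331.296] [ 3.141 -0.    -0.139] F [-0.303 -0.343  0.512] op 0.7486430674528518
11.8 [ 459.716 -373.418  330.765] [ 3.138  0.001 -0.146] F [-1.879 -5.937  0.156] op 0.7517414000743563
probe_collar [(0.98, array([ 442.9, -191.1,   76.9])), (0.84, array([ 464. , -295.6,   89.8]))]
stand [(0.97, array([ 364.3, -457.2,    3. ])), (0.66, array([ 461.2, -301.3,    3.1])), (0.63, array([ 619.1, -436.8,   -3.4]))]
[[340.527 234.259]] (array([ 473.099, -299.651,  472.357]), array([[-0.035, -0.243, -0.969]]))
```

View pics/w5.png

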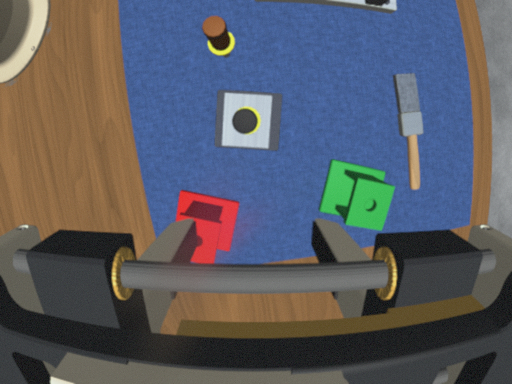

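The black probe is at (245,121) in its aluminium stand. The arm was still settling in that picture, so I'll re-measure now that it is still.

```bash
python3 - <<'E'
from h import *
im=snap('wrist','w6.png'); s=st()
x0,y0,x1,y1=205,70,290,165
sub=im[y0:y1,x0:x1]; g=sub.max(2)
m=(g<45).astype(np.uint8); n,l,S,c=cv2.connectedComponentsWithStats(m)
for i in range(1,n):
    if S[i,4]>60:
        p=c[i]+[x0,y0]; print(S[i],p,atz('wrist',[p],170.))
yl=yellow(sub); q=np.argwhere(yl)[:,::-1]
both=np.vstack([q,np.argwhere(m)[:,::-1]]) if len(q) else None
print(len(q)); h=cv2.minEnclosingCircle(q.astype(np.float32)); print(h, atz('wrist',[np.array(h[0])+[x0,y0]],96.))
P=np.array(s['position']); t=atz('wrist',[np.array(h[0])+[x0,y0]],96.)[0]; print(tool(t-P,s['eef_rot'][2]))
E
```

```text
11.95 [ 463.619 -364.766  330.878] [-3.141  0.    -0.14 ] F [0.418 0.523 0.626] op 0.7556549960181308
103
((42.24137878417969, 49.482757568359375), 13.069476127624512) [[ 465.319 -298.933   96.   ]]
[ -7.488 -65.428 234.878]
```

```bash
python3 - <<'E'
from h import *
im=cv2.imread('pics/w6.png')[:,:,::-1].copy()
x0,y0,x1,y1=205,70,290,165
sub=im[y0:y1,x0:x1].astype(int)
s=st();P=np.array(s['position'])
m=((sub.max(2)<95)&((sub.max(2)-sub.min(2))<22)).astype(np.uint8); n,l,S,c=cv2.connectedComponentsWithStats(m)
for i in range(1,n):
    if S[i,4]>60: p=c[i]+[x0,y0]; print('dark',S[i],p,atz('wrist',[p],170.),atz('wrist',[p],140.))
b=((sub.min(2)>120)).astype(np.uint8); q=np.argwhere(b)[:,::-1].astype(np.float32); r=cv2.minAreaRect(q); print('plate',r,atz('wrist',[np.array(r[0])+[x0,y0]],90.))
cv2.imwrite('pics/w6c.png',cv2.resize(sub.astype(np.uint8)[:,:,::-1],None,fx=6,fy=6,interpolation=cv2.INTER_NEAREST))
E
```

```text
11.95 [ 463.619 -364.766  330.878] [-3.141  0.    -0.14 ] F [0.418 0.523 0.626] op 0.7556549960181308
dark [ 28  39  24  24 434] [244.484 120.366] [[ 464.128 -299.16   170.   ]] [[ 463.158 -299.316  140.   ]]
plate ((41.55345153808594, 49.59137725830078), (48.38694381713867, 53.965538024902344), 3.3664603233337402) [[ 464.294 -298.968   90.   ]]
```

View pics/w6c.png

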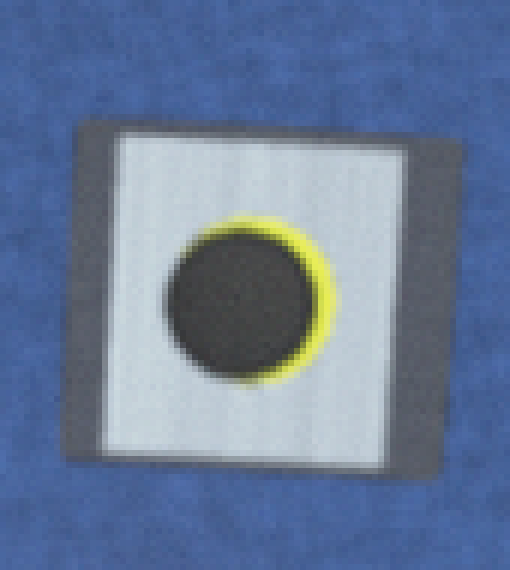

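The crop shows the handle at pixel (244.5,120.4), giving (464.1,-299.2), and the stand plate's centre agrees. Moving above it, then down.

>>> {"op": "play_rows", "data": {"moves": [-0.005, -0.04, 0.02, 0, 0.07, -0.009, -0.065, 0.05, 0, 0.07, -0.009, -0.065, 0.09, 0, 0.07, -0.009, -0.065, 0.11, 0, 0.07, -0.009, -0.065, 0.11, 0, 0.07]}}

```text
time_s: 12.58
position: [464.1, -296.7, 220.2]
eef_rot: [-3.14, 0.002, -0.135]
force: [0.4, 1.2, 0.7]
opening: 0.754
```

```bash
python3 - <<'E'
from h import *
s=st(); print(tool(np.array([464.1,-299.2,139])-np.array(s['position']),s['eef_rot'][2]))
E
```

```text
12.575 [ 464.097 -296.7    220.152] [-3.14   0.002 -0.135] F [0.439 1.205 0.72 ] op 0.7541473707706277
[ 0.34   2.477 81.152]
```

>>> {"op": "play_rows", "data": {"moves": [0, 0.001, 0.02, 0, 0.07, 0, 0.001, 0.045, 0, 0.07, 0, 0.001, 0.07, 0, 0.06, 0, 0.001, 0.081, 0, 0.05, 0, 0.001, 0.081, 0, 0.045]}}

```text
time_s: 13.2
position: [464.3, -299.5, 140.4]
eef_rot: [-3.141, 0.0, -0.137]
force: [0.4, 0.5, 0.4]
opening: 0.499
```

>>> {"op": "play_rows", "data": {"moves": [0, 0, 0, 0, 0.04, 0, 0, 0, 0, 0.04, 0, 0, 0, 0, 0.04, 0, 0, 0, 0, 0.04, 0, 0, 0, 0, 0.04]}}

```text
time_s: 13.82
position: [463.8, -300.0, 140.2]
eef_rot: [3.142, -0.0, -0.138]
force: [-0.0, -0.4, 0.5]
opening: 0.43
```

```bash
python3 - <<'E'
from h import *
s=st(); snap('wrist','w7.png');print(tool(np.array([464.1,-299.2,139])-np.array(s['position']),s['eef_rot'][2]))
E
```

```text
13.825 [ 463.825 -300.026  140.194] [ 3.142 -0.    -0.138] F [-0.039 -0.353  0.452] op 0.43028354500232097
[ 0.158 -0.856  1.194]
```

View pics/w7.png

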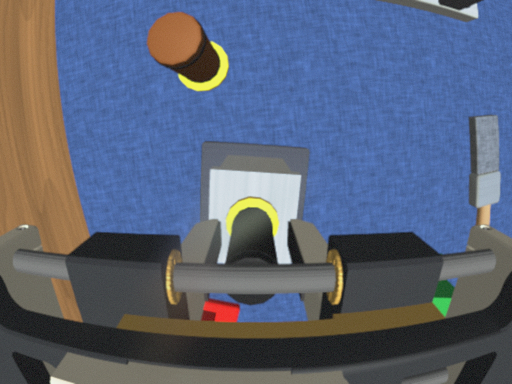

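The handle (252,240) is centred between the fingers. Closing.

>>> {"op": "play_rows", "data": {"moves": [0, -0.001, 0, 0, 0.036, 0, -0.001, 0, 0, 0.03, 0, -0.001, 0, 0, 0.022, 0, -0.001, 0, 0, 0.015, 0, -0.001, 0, 0, 0.015]}}

```text
time_s: 14.5
position: [463.8, -298.9, 140.0]
eef_rot: [-3.142, 0.0, -0.138]
force: [-0.3, -0.0, 0.1]
opening: 0.275
```

>>> {"op": "play_rows", "data": {"moves": [0, 0, 0, 0, 0.015, 0, 0, -0.004, 0, 0.015, 0, 0, -0.015, 0, 0.015, 0, 0, -0.03, 0, 0.015, 0, 0, -0.05, 0, 0.015]}}

```text
time_s: 15.12
position: [463.9, -299.0, 191.4]
eef_rot: [3.142, -0.0, -0.138]
force: [0.7, -0.1, -0.4]
opening: 0.281
```

>>> {"op": "play_rows", "data": {"moves": [0, 0, -0.02, 0, 0.015, 0, 0, -0.045, 0, 0.015, 0, 0, -0.07, 0, 0.015, 0, 0, -0.09, 0, 0.015, 0, 0, -0.1, 0, 0.015]}}

```text
time_s: 15.75
position: [464.2, -299.1, 292.1]
eef_rot: [3.141, -0.002, -0.138]
force: [-0.6, 0.7, -2.4]
opening: 0.278
```

>>> {"op": "play_rows", "data": {"moves": [0.008, -0.02, 0, 0, 0.015, 0.022, -0.055, 0, 0, 0.015, 0.036, -0.09, 0, 0, 0.015, 0.05, -0.125, 0, 0, 0.015, 0.062, -0.16, 0, 0, 0.015]}}

```text
time_s: 16.38
position: [547.8, -148.0, 290.2]
eef_rot: [3.142, 0.0, -0.138]
force: [0.8, -0.2, -0.4]
opening: 0.273
```

>>> {"op": "play_rows", "data": {"moves": [0.014, -0.035, 0, 0, 0.015, 0.027, -0.07, 0, 0, 0.015, 0.038, -0.1, 0, 0, 0.015, 0.048, -0.125, 0, 0, 0.015, 0.053, -0.134, 0, 0, 0.015]}}

```text
time_s: 17.0
position: [618.7, -22.0, 290.1]
eef_rot: [-3.141, 0.0, -0.136]
force: [0.3, -0.4, -0.9]
opening: 0.274
```

>>> {"op": "play_rows", "data": {"moves": [0, 0, 0.01, 0, 0.015, 0, 0, 0.025, 0, 0.015, 0, 0, 0.04, 0, 0.015, 0, 0, 0.045, 0, 0.015, 0, 0, 0.045, 0, 0.015]}}

```text
time_s: 17.62
position: [618.1, -23.9, 244.5]
eef_rot: [3.141, 0.001, -0.139]
force: [0.7, 1.1, -2.2]
opening: 0.277
```

```bash
python3 - <<'E'
from h import *
s=st(); print(tool(np.array([618.3,-23.5,160])-np.array(s['position']),s['eef_rot'][2]))
ims={c:snap(c,c+'8.png') for c in('scene','top','wrist')}
for c in ims:
  for n in('probe_collar','probe_tip','guide_mouth'):
    print(c,n,[(round(r['score'],2),np.round(r['position'],1)) for r in eyes.spot_point(n,c)[:2]])
a=cv2.resize(ims['scene'][90:240,200:360],None,fx=4,fy=4,interpolation=cv2.INTER_CUBIC)[:,:,::-1]
cv2.imwrite('pics/c8.png',a[:600])
E
```

```text
17.625 [618.14  -23.938 244.539] [ 3.141  0.001 -0.139] F [ 0.656  1.063 -2.246] op 0.2771400872296476
[ 0.098 -0.456 84.539]
scene probe_collar [(0.57, array([ 445.6, -189. ,   75.6])), (0.55, array([619.9, -27.1, 197.6]))]
scene probe_tip [(0.75, array([616. , -29.4, 118.7])), (0.66, array([ 444.1, -188.7,   -2.3]))]
scene guide_mouth [(0.84, array([624.7, -19.9, 103.3]))]
top probe_collar [(0.43, array([ 445.8, -190.7,   75.5]))]
top probe_tip []
top guide_mouth []
wrist probe_collar [(0.67, array([616.9, -22.3, 195.4]))]
wrist probe_tip [(0.79, array([617.6, -29.3, 117.4]))]
wrist guide_mouth [(0.95, array([616.5, -20.3, 100.6]))]
```

View pics/wrist8.png

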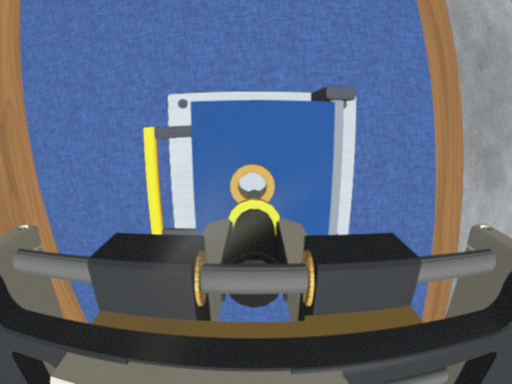

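View pics/c8.png

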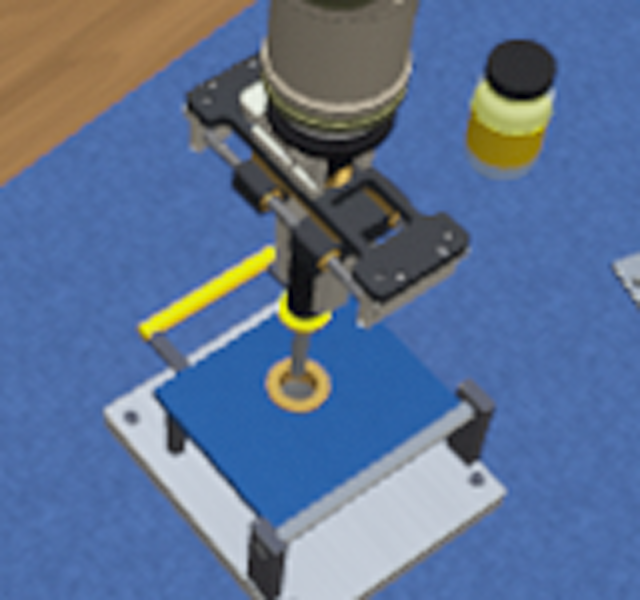

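```bash
cat > ring.py <<'E'
from h import *
def ring(im,c,near,z=101.):
    hsv=cv2.cvtColor(im,cv2.COLOR_RGB2HSV); m=cv2.inRange(hsv,(8,80,80),(23,255,255)); m[:, :]=m
    n,l,S,C=cv2.connectedComponentsWithStats(m); i=min((i for i in range(1,n) if S[i,4]>40),key=lambda i:np.hypot(*(C[i]-near)))
    p=np.argwhere(l==i)[:,::-1].astype(np.float32); h=cv2.convexHull(p); e=cv2.fitEllipse(h)
    print(c,'ring',S[i],np.round(e[0],2),atz(c,[e[0]],z)); return e
E
python3 - <<'E'
from ring import *
w=cv2.imread('pics/wrist8.png')[:,:,::-1].copy(); sc=cv2.imread('pics/scene8.png')[:,:,::-1].copy()
s=st(); ring(w,'wrist',(252,184)); ring(sc,'scene',(274.5,186))
print('scene exp tip,collar', proj('scene',[[618.1,-23.9,119.5],[618.1,-23.9,194.5],[618.3,-23.5,101]]))
k=eyes.get_calibration('wrist'); K=np.float64(k['intrinsics'])
P=np.array([[618.1,-23.9,119.5],[618.1,-23.9,194.5],[618.3,-23.5,101]])
print('wrist exp',cv2.fisheye.projectPoints(P.reshape(-1,1,3),np.float64(k['rvec']),np.float64(k['tvec']),K,np.zeros(4))[0][:,0])
a=cv2.resize(w[150:240,210:300],(540,540),interpolation=cv2.INTER_CUBIC); b=cv2.resize(sc[150:200,252:302],(540,540),interpolation=cv2.INTER_CUBIC)
# rod in scene: row-wise minimum-saturation centre
hs=cv2.cvtColor(sc,cv2.COLOR_RGB2HSV)
for r in range(172,186): 
    row=hs[r,264:286,1]; j=np.flatnonzero(row<90)+264; print(r,j)
yl=yellow(sc); q=np.argwhere(yl[155:180,260:290])[:,::-1].astype(np.float32)+[260,155]; print('collar scene',q.mean(0),cv2.minAreaRect(q.astype(np.float32)))
cv2.imwrite('pics/z8.png',np.hstack([a[:,:400],b[:,:400]])[:,:,::-1])
E
```

```text
18.225 [618.436 -23.677 245.209] [ 3.142 -0.    -0.138] F [ 0.096  0.347 -1.181] op 0.2759952893933228
wrist ring [230 164  45  39 794] [251.95 185.4 ] [[617.631 -22.146 101.   ]]
scene ring [267 180  15  13 111] [274.   185.99] [[618.674 -26.533 101.   ]]
scene exp tip,collar [[274.893 181.81 ]
 [276.643 166.617]
 [274.637 185.276]]
wrist exp [[252.599 191.682]
 [252.19  218.764]
 [252.813 186.632]]
172 [272 279]
173 [274 277]
174 [274 275 276]
175 [273 274 275 276]
176 [273 274 275 276]
177 [273 274 275 276]
178 [273 274 275 276]
179 [271 272 273 274 275 276]
180 [269 270 273 274 275 276 277 278]
181 [268 273 274 275 279]
182 [267 273 274 275 280]
183 [267 273 274 275 281]
184 [266 274 282]
185 [266 272 273 274 275 282]
collar scene [270.459 164.905] ((270.04339599609375, 163.4981231689453), (24.94038200378418, 8.41584300994873), 42.51044845581055)
```

>>> {"op": "play_rows", "data": {"moves": [0, 0, 0.004, 0, 0.015, 0, 0, 0.008, 0, 0.015, 0, 0, 0.012, 0, 0.015, 0, 0, 0.014, 0, 0.015, 0, 0, 0.014, 0, 0.015]}}

```text
time_s: 18.85
position: [618.3, -23.6, 230.8]
eef_rot: [3.142, 0.0, -0.138]
force: [-0.5, -0.7, -0.8]
opening: 0.273
```

```bash
python3 - <<'E'
from ring import *
w=snap('wrist','w9.png'); s=st(); sc=snap('scene','s9.png')
P=np.array(s['position']); A=np.array([P+[0,0,-125],P+[0,0,-50],[618.3,-23.5,101]])
ring(w,'wrist',(252,184)); ring(sc,'scene',(274.5,186))
k=eyes.get_calibration('wrist'); K=np.float64(k['intrinsics'])
print('wrist exp',cv2.fisheye.projectPoints(A.reshape(-1,1,3),np.float64(k['rvec']),np.float64(k['tvec']),K,np.zeros(4))[0][:,0]); print('scene exp',proj('scene',A))
a=cv2.resize(w[160:220,222:282],(600,600),interpolation=cv2.INTER_CUBIC)[:,100:500]; b=cv2.resize(sc[155:195,255:295],(600,600),interpolation=cv2.INTER_CUBIC)[:,100:500]
cv2.imwrite('pics/z9.png',np.hstack([a,b])[:,:,::-1])
E
```

```text
18.9 [618.411 -23.657 231.045] [ 3.142  0.    -0.138] F [ 0.498  0.208 -1.437] op 0.2756930455828198
wrist ring [230 167  46  38 798] [252.37 188.63] [[618.159 -22.037 101.   ]]
scene ring [267 180  15  13 105] [274.   185.99] [[618.674 -26.533 101.   ]]
wrist exp [[252.852 191.567]
 [252.529 218.688]
 [252.729 190.101]]
scene exp [[274.737 184.385]
 [276.461 169.481]
 [274.637 185.276]]
```

View pics/z9.png

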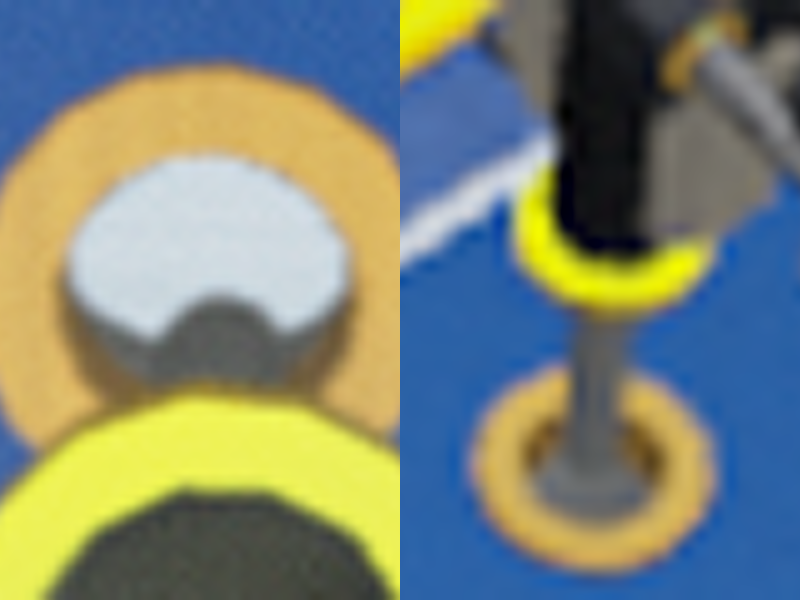

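In the wrist crop the hole's centre is at about (252.7,188.8). The rod tip sits about 1 mm to +x and 1 mm to -y of centred. The scene crop agrees to within a pixel. I'll correct by 1 mm, then check tilt with the collar rim before going in.

>>> {"op": "play_rows", "data": {"moves": [-0.0005, -0.0005, 0, 0, 0.015, -0.001, -0.001, 0, 0, 0.015, -0.001, -0.001, 0, 0, 0.015, -0.001, -0.001, 0, 0, 0.015, -0.001, -0.001, 0, 0, 0.015]}}

```text
time_s: 19.58
position: [617.5, -22.6, 231.1]
eef_rot: [3.142, 0.0, -0.138]
force: [-0.2, 0.5, -1.8]
opening: 0.274
```

```bash
python3 - <<'E'
from ring import *
w=snap('wrist','w10.png'); s=st(); P=np.array(s['position'])
k=eyes.get_calibration('wrist'); K=np.float64(k['intrinsics'])
def pw(A): return cv2.fisheye.projectPoints(np.float64(A).reshape(-1,1,3),np.float64(k['rvec']),np.float64(k['tvec']),K,np.zeros(4))[0][:,0]
t=np.linspace(0,2*np.pi,73)
def circ(c,r): return pw(np.c_[c[0]+r*np.cos(t),c[1]+r*np.sin(t),0*t+c[2]])
for n,c,r in(('collar',P+[0,0,-44],18),('collarbot',P+[0,0,-50],18),('hole',[618,-22.5,101],14),('ringout',[618,-22.5,101],22.5),('rod z121',P+[0,0,-110],6)):
    q=circ(c,r); print(n,q.min(0),q.max(0))
m=yellow(w)[180:230,215:290]; q=np.argwhere(m)[:,::-1]+[215,180]; print('collar obs',q.min(0),q.max(0))
hsv=cv2.cvtColor(w,cv2.COLOR_RGB2HSV); b=cv2.inRange(hsv,(8,80,80),(23,255,255))
for r in (170,178,180,183,186,189): print(r,''.join('#' if v else '.' for v in b[r,225:282]))
for r in (190,192,194,196): print(r,w[r,236:272].max(1))
E
```

```text
19.625 [617.556 -22.567 231.089] [ 3.142  0.    -0.138] F [ 0.281  0.787 -1.26 ] op 0.27746534507661397
collar [225.531 195.579] [279.62  246.299]
collarbot [226.322 193.236] [278.896 242.729]
hole [238.544 175.533] [268.227 204.33 ]
ringout [229.557 166.54 ] [277.214 212.774]
rod z121 [246.028 189.16 ] [259.703 202.362]
collar obs [229 180] [278 229]
170 ..................######################.................
178 .........###########.................###########.........
180 ........##########.....................##########........
183 .......#########..........................#########......
186 ......########.............................########......
189 ......########.............................#########.....
190 [215 215 179 131 144 194 218 223 220 220 220 220 220 217 184 149 120 106
 111 119 127 161 197 219 221 221 222 222 222 208 168 130 159 201 218 218]
192 [217 214 177 133 111 106 127 160 198 221 222 221 183 130  96  87  90  94
  88  96  90  94 108 161 208 221 215 186 144 109 100 123 169 208 217 219]
194 [217 217 201 162 122 113 104  98 102 114 136 130 106  91  91  89  92  90
  95  92  95  92  92 107 124 123 102  96 100 106 112 134 185 211 219 219]
196 [218 217 220 194 151 123 116 111 109 101  97  94  90  92  90  90  95  98
  94  97  94  90  94  92  94  94 104 109 111 116 125 166 201 215 219 219]
```

The rod and hole agree to within about 0.7 mm, and the probe is upright as predicted. Inserting.

>>> {"op": "play_rows", "data": {"moves": [0, 0, 0.006, 0, 0.015, 0, 0, 0.014, 0, 0.015, 0, 0, 0.022, 0, 0.015, 0, 0, 0.03, 0, 0.015, 0, 0, 0.036, 0, 0.015]}}

```text
time_s: 20.25
position: [617.4, -22.5, 194.3]
eef_rot: [3.142, 0.001, -0.138]
force: [-0.1, 0.5, -0.9]
opening: 0.275
```

>>> {"op": "play_rows", "data": {"moves": [0, 0, 0.008, 0, 0.015, 0, 0, 0.016, 0, 0.015, 0, 0, 0.024, 0, 0.015, 0, 0, 0.03, 0, 0.015, 0, 0, 0.034, 0, 0.015]}}

```text
time_s: 20.88
position: [617.5, -22.5, 160.7]
eef_rot: [3.142, 0.0, -0.138]
force: [0.3, 0.1, -2.2]
opening: 0.273
```

>>> {"op": "play_rows", "data": {"moves": [0, 0, 0, 0, 0.015, 0, 0, 0, 0, 0.015, 0, 0, 0, 0, 0.015, 0, 0, 0, 0, 0.015, 0, 0, 0, 0, 0.015]}}

```text
time_s: 21.5
position: [617.6, -22.5, 161.2]
eef_rot: [-3.142, -0.0, -0.138]
force: [-0.2, 0.4, -1.1]
opening: 0.275
```

```bash
python3 - <<'E'
from ring import *
w=snap('wrist','w11.png'); sc=snap('scene','s11.png'); s=st(); P=np.array(s['position'])
for c in('wrist','scene'):
  for n in('probe_collar','guide_mouth','guide_bar'):
    print(c,n,[(round(r['score'],2),np.round(r['position'],1)) for r in eyes.spot_point(n,c)[:2]])
k=eyes.get_calibration('wrist'); K=np.float64(k['intrinsics'])
m=yellow(sc)[150:195,255:295]; n,l,S,C=cv2.connectedComponentsWithStats(m)
print('collar scene',[(S[i],C[i]+[255,150]) for i in range(1,n) if S[i,4]>10])
t=np.linspace(0,6.28,73)
for nm,z,r in(('coltop',P[2]-44,18),('colbot',P[2]-50,18),('bush',101,22.5)):
    q=proj('scene',np.c_[P[0]+r*np.cos(t),P[1]+r*np.sin(t),0*t+z]); print(nm,q.min(0),q.max(0))
ring(sc,'scene',(274.5,187))
E
```

```text
21.6 [617.518 -22.552 161.132] [ 3.142  0.    -0.138] F [ 0.162 -0.573 -0.904] op 0.27471634001494033
wrist probe_collar [(0.92, array([615.6, -17.1, 110.2]))]
wrist guide_mouth []
wrist guide_bar [(0.73, array([514.5, -10.9,  86.9]))]
scene probe_collar [(0.6, array([ 441.9, -188.9,   72.8])), (0.49, array([621.2, -22.9, 114.1]))]
scene guide_mouth [(0.82, array([621.3, -21.1,  98.8]))]
scene guide_bar [(0.95, array([512.9,  -9.1,  91. ]))]
collar scene [(array([ 0,  7,  6,  7, 25], dtype=int32), array([257.08, 159.84])), (array([12, 29, 14, 13, 76], dtype=int32), array([273.132, 186.671]))]
coltop [268.636 176.52 ] [281.404 187.278]
colbot [268.531 177.678] [281.245 188.408]
bush [266.775 178.299] [282.558 191.655]
scene ring [267 184  15   9  58] [273.9 186.5] [[619.681 -27.985 101.   ]]
```

```bash
python3 - <<'E'
from h import *
for f,o in(('s9.png',0),('s11.png',0)):
    im=cv2.imread('pics/'+f)[:,:,::-1].copy(); h=cv2.cvtColor(im,cv2.COLOR_RGB2HSV)
    print(f); 
    for r in range(164,197): print(r,h[r,273],h[r,274],h[r,275])
w=cv2.cvtColor(cv2.imread('pics/w11.png'),cv2.COLOR_BGR2HSV)
for r in (200,206,212,218): print(r,'wrist',''.join('Y' if 26<=v[0]<=34 and v[1]>120 and v[2]>110 else 'b' if 10<=v[0]<=22 and v[1]>80 and v[2]>80 else '.' for v in w[r,215:295]))
k=__import__('h').eyes.get_calibration('wrist')
E
```

```text
s9.png
164 [135  96  16] [90 27 19] [150  23  22]
165 [120  64  16] [102  71  18] [102  61  21]
166 [132  64  20] [120  49  21] [105  44  23]
167 [126  71  18] [96 64 20] [110  35  22]
168 [120  46  22] [98 51 20] [138  58  22]
169 [123 100  23] [120  51  20] [135  49  21]
170 [122 162  22] [116  78  23] [105  61  25]
171 [ 32 172  71] [120 197  22] [122 119  30]
172 [ 31 215 180] [ 31 210 137] [ 31 208 125]
173 [ 31 243 234] [ 31 237 222] [ 31 219 215]
174 [ 30 228 218] [ 31 255 227] [ 31 236 230]
175 [ 21  82 109] [ 25 186 145] [ 26 195 166]
176 [111  94 111] [22 61 96] [ 21  83 108]
177 [110  80 105] [105   6  88] [110   8  94]
178 [106  52  93] [90  3 89] [ 0  0 94]
179 [110  42  91] [150   3  90] [75  5 93]
180 [105  18  83] [105   6  91] [105  11  95]
181 [111  29  87] [108  14  92] [107  19  95]
182 [113  23  89] [98 11 91] [110  16  95]
183 [107  20  89] [105   6  92] [120   5  93]
184 [108  14  88] [90  8 93] [23 11 95]
185 [98 11 89] [90  8 92] [60  3 93]
186 [90  8 99] [90  8 98] [ 90   8 102]
187 [ 98   9 111] [100   7 109] [100   7 109]
188 [105  19 108] [110  14 106] [1
[... 1554 characters left out ...]
 [ 22 129 134]
190 [ 21 121 184] [ 21 113 174] [ 21 111 174]
191 [ 22 146 205] [ 22 145 208] [ 22 143 208]
192 [ 19 115 179] [ 20 129 190] [ 20 131 187]
193 [108 153 147] [110 126 136] [110 117 137]
194 [107 195 170] [106 197 170] [107 196 169]
195 [107 189 167] [107 187 168] [107 189 167]
196 [107 186 166] [107 186 166] [107 190 165]
200 wrist ...........bbbbbbbbbbbbbb.......YYYYYYYYYYYYYYY....bbbbbbbbbbbbbb...............
206 wrist .........bbbbbbbbbbb.YYYYYYYYYYYYYYYYYYYYYYYYYYYYYYYYYYYYY.bbbbbbbbb............
212 wrist ........bbbbbbb.YYYYYYYYYYYY......................YYYYYYYYYYYYYbbbbbb...........
218 wrist .........bbbbYYYYYYYYYY................................YYYYYYYYYYbbb............
```

```bash
python3 -c "
from h import *
st(); print(order.sign_off())"
```

```text
21.9 [617.522 -22.518 161.088] [ 3.142  0.    -0.138] F [-0.512 -0.214 -1.108] op 0.2776113616182208
the job is handed in; nothing more can be done
None
```

The guide plate is down on its stop, and the probe is held upright in the brass hole with its collar about 10 mm above the mouth. I handed the job in at 21.9 s of the 61 s allowed; the hand-in gave no verdict.

**Guide plate:** I pinched the yellow bar and lowered it along its arc until the force rose to about 16 N at bar height, with the gripper stopped at z ≈ 91 mm. After release, both the wrist view and the bar position (about 91 mm) showed the plate level.

**Probe:** I lifted it by its black handle and checked it against the hole just before entry. I corrected by 1 mm in each direction and then lowered it straight in. The force stayed at or under about 2 N throughout, and no wall contact showed.

**Last checks:**
- **Tool pose:** the tool is steady at (617.5, −22.5, 161.1), which puts the collar at z ≈ 111, about 10 mm above the mouth.
- **Grip:** the grip is firm on the 26 mm handle.
- **Centring:** the rod was within about 1 mm of the hole's centre before entry. The collar and bush were still within about 1 mm of each other across the jaws afterwards.

**Where checks disagreed:**
- The collar's edge in the scene view suggested a gap of about 12 mm, within that view's error.
- The trained network's collar point from the wrist camera was about 5 mm off in y, which the pixel measurements did not support.
- Mouth estimates from the different cameras spread by about 5 mm in y, so I used the wrist camera's comparison of rod and hole.

I did not touch the jar, brush, bracket or the look-alikes.

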